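Set the vial clamp's gap with its thumbwheel and lock it

ROBOT

A 6-joint arm with a two-finger parallel gripper is mounted at the origin on a cart in front of the work surface, level with it; the furniture and walls round the work are solid. World frame = base frame: x ahead of the robot, y to its left, z up, the work surface at z = 0. Lengths are in m, angles in degrees, forces in N, time in s.
With the tool pointing down it reaches from about 0.375 to 0.9 m from the base axis. Payload 3.1 kg.
Tool frame: the origin (TCP) lies at the very end of the fingers, on their centre line; the grasp point (between the pads) lies 19 mm behind it; z points along the fingers, y is the direction in which the jaws open and shut (so a half turn about z gives the same grasp; the last joint's range is limited). The gripper opens to 87 mm and grips with 3 to 60 N. Pads are 19 mm wide; open, the fingers measure 117 mm over their backs; the gripper's body (75 mm by 190 mm) begins 51 mm behind the grasp point.
Start: joints at [62.252, 30.224, 82.088, -0, 67.689, -10.227], TCP at [0.188, 0.596, 0.199] pointing down, gripper open.
Joint ranges: [-176.69, 176.69], [-43.24, 126.21], [12.49, 139.97], [-82, 262], [0, 151.66], [-163.58, 163.58]. Speed limits (degrees/s): [159.86, 159.86, 180, 180, 180, 180].

INTERFACE

Orientations are given as a 3x3 rotation matrix whose columns are the frame's x, y, z axes.
In Python, from rig import bot gives the robot as it stands. The module is installed in compiled form; this text tells all that it offers.
- The arm moves only by the tool play_rows, never from a script. Its argument "targets" is a list of rows, each a list of 7 numbers: the closure, from 0 (fully open) to 1 (shut), then the shift along the world's x, y, z in m, then the turn, a rotation vector about the world's x, y, z in rad. A call has 1 to 12 rows; each row shifts and turns the commanded pose from where the row before left it; what a row does not reach is not made up. A row lasts 1/8 s, in which the tool goes at most 62.5 mm and 10.7 degrees, less where a joint would pass 70% of its speed; a pose out of reach is approached as far as the arm can. A call with a gripper value outside its range is refused whole. The fingers move at their own pace and stop on an object; the grip force is fixed at half the most. Time passes only in rows, so rows that do not move let the fingers close. It gives the time, the measured TCP pose, the force and the opening at its end, in the units of the state.
- bot.read_state(): the state, without advancing time (a new reading comes with each control period).
- bot.capture(name): name is "scene" or "side" or "wrist"; returns the picture (400x640x3 uint8, blue, green, red); there is no depth.
- bot.get_calibration(name): a dict with "fx", "fy", "cx", "cy" (pixels), "R" (3x3) and "t" (3): a world point X has camera coordinates R X + t. Camera axes: x right, y down, z forward; pixel columns grow to the right and rows downward; lengths in m; the calibration is good to about 2 mm. A picture is of the moment at which its call begins: read the wrist's pose just before it. get_calibration takes no time and is no camera call; for the wrist camera it gives the pose at the moment of the call.
- bot.hand_in(): hands the job in, once; it reports no verdict.
The state is a dict: "time_s": time; "joint_positions": joint angles; "qvel": joint speeds; "tau": joint torques, N m; "position": TCP position; "tcp_rot": TCP orientation; "force": force on the tool from outside, world axes, zero at the start; "moment": the same for the moment, N m; "opening": opening from 0.0 (shut) to 1.0 (fully open).
Only numpy, scipy, OpenCV 4.12 (cv2) and the standard library are available. Lean on these libraries where they do the work, as an engineer would, in place of code of your own. Each camera call takes 0.05 s, during which the arm holds its last target. There are 200 camera calls.

TASK

Set the vial clamp for the next batch: with a fingertip resting lightly on top of the knurled thumbwheel, roll it until the gap has closed so far that the black pointer lines up with the white line on the red gauge tab. Then press the orange lock plunger fully home with a fingertip and move away. Press gently, do not push the jaw or the tab themselves, and leave the things standing round it where they are.

Things in the scene. Friction and masses are not known exactly. Their poses are not given: they have to be found in the camera images.
- clamp: the clamp, screwed to the bench: aluminium base plate 250 x 110 x 10 mm with blue parts. Origin at bench level on its centre line (plate from x = -143 to +107, y = -50 to +60 mm). x is the slide direction, from lock and wheel (-x) to the fixed jaw (+x), within 0.4 rad of the robot's left (world +y); z up. Nothing on it stands higher than the wheel, 70 mm.
- wheel: dark knurled thumbwheel, 56 mm diameter, 16 mm wide, level axle along clamp y at clamp x = -60 mm, between blue cheeks (outer faces y = +-16 mm) whose tops are 10 mm below its crown. Origin at its centre; frame turns with it. Rolling its top toward clamp +x moves the jaw +x and closes the gap, -x opens it: 6 mm of jaw per radian, so 6 mm per 28 mm of fingertip travel. It stays where left.
- wheel_top (a point): crown of the wheel, midway across its width, 70 mm above the bench unless pressed; axes as the clamp's. Wheel and jaw ride on a sprung beam: pressed from above, they sink up to 6 mm (about 1.5 N to start, 1 N more per mm) and come back. About 1.5 N along the rim turns it, so a fingertip that presses it down 3 to 4 mm and moves along clamp x turns it by friction.
- jaw: the moving aluminium jaw, 20 x 46 x 30 mm, driven by the wheel, must not be touched. Its top is 48 mm above the bench; at the start the gap to the blue fixed jaw (face at clamp x = +75 mm) is 36 mm. It can travel from 6 mm back to 34 mm forward of its start.
- pointer_tip (a point): tip of the black pointer, 3 mm wide, that the jaw carries along the white scale bar on the clamp's +y side; on the pointer's centre line, 34.5 mm above the bench; axes as the clamp's
- gauge_mark (a point): inner end of the white line across the top of the red gauge tab (14 mm wide, clipped on the scale bar), 34.5 mm above the bench; axes as the clamp's. The pointer is lined up when this and the pointer tip have the same clamp x. At the start it lies 8 to 28 mm on the +x side of the pointer. The tab keeps its place by friction and must not be moved.
- lock_top (a point): centre of the top face of the orange lock plunger, 22 mm diameter, at clamp x = -118 mm (58 mm from the wheel's centre on the side away from the jaws), 44 mm above the bench when up; axes as the clamp's. The blue collar round it, 32 mm diameter, is 34 mm high.
- lock (a joint): travel of the lock plunger in m: 0 up, 0.006 fully home. It moves straight down against about 3 N of friction and stays where it is pushed.
- timer: bystander: white bench timer, 42 x 62 x 62 mm, origin under its centre
- tape_roll: bystander: roll of yellow tape, 66 mm diameter, 18 mm high, origin under its centre
- petri_dish: bystander: clear petri dish, 61 mm diameter, 15 mm high, origin under its centre
- bottle_rinse: bystander: bottle with an orange cap, 56 mm diameter, 104 mm high, origin under its centre
- beaker_50: bystander: small glass beaker, 53 x 47 x 58 mm, origin under its centre
- tip_box: bystander: blue pipette-tip box with a clear lid, 68 x 106 x 67 mm, origin under its centre

How it is judged:
By the outcome, as a careful person would: the job done as asked, in the order asked, and still so for the second after the job is handed in, with the robot touching nothing.
It also fails if it takes over 61 s, if anything falls off the work surface, if the arm or the gripper's body presses on something with over 40 N, if the wrist force passes 120 N, or if a joint passes its speed limit or range.

## Working session

There is one attempt and no reset: what is moved stays moved. The work goes in short steps, Python scripts to look and compute and a tool call to move; the robot and the scene stay as the last step left them, time stands still between calls to the robot, and variables do not carry over. Pictures are saved under pics/ and viewed, about 8 in all and at most 12, crops included, and the job is handed in when it is done.

Besides the shell and the picture viewer there is one more tool, called after "Emit:" as name([rows], argument=value, ...), one row to a line, values as JSON. play_rows: Moves the arm, as the interface text tells. Its arguments: {"type":"object","properties":{"targets":{"type":"array","items":{"type":"array","items":{"type":"number"}}}},"required":["targets"]}

```bash
mkdir -p pics
python3 - <<'E'
from rig import bot
import cv2,numpy as np
for n in("scene","side"):
    im=bot.capture(n); cv2.imwrite(f"pics/{n}0.png",im); c=bot.get_calibration(n); print(n,c)
s=bot.read_state();print(s)
E
```

```text
scene {'fx': 373.42257058856694, 'fy': 373.42257058856694, 'cx': 321.88847826448347, 'cy': 198.4947365045129, 'R': array([[ 0.7521472 , -0.65865419, -0.02119556],
       [-0.36348937, -0.38782744, -0.84703327],
       [ 0.54968179,  0.64479806, -0.53111711]]), 't': array([-0.5214295 ,  0.19374716,  0.94000959])}
side {'fx': 405.17939534142914, 'fy': 405.17939534142914, 'cx': 323.5123675365559, 'cy': 198.84606563567593, 'R': array([[ 0.99986536,  0.0149907 , -0.00667387],
       [ 0.00118267, -0.47149197, -0.88186956],
       [-0.01636651,  0.88174293, -0.47144622]]), 't': array([-0.56611929,  0.01789742,  1.20012886])}
{'time_s': 0.1, 'joint_positions': array([ 6.22514723e+01,  3.02724739e+01,  8.21470990e+01,  7.33127322e-04,
        6.76891522e+01, -1.02280809e+01]), 'qvel': array([ 0.01945048, -0.14132605, -0.26852892, -0.0741267 ,  0.03702294,
        0.05806089]), 'tau': array([-2.30919604e-04, -4.40984988e+01, -1.77149767e+01,  6.34672749e-02,
        5.33650769e-02, -4.56488181e-05]), 'position': array([0.18780786, 0.59540093, 0.19809283]), 'tcp_rot': array([[-9.53607958e-01,  3.01049936e-01, -8.93987032e-04],
       [ 3.01051061e-01,  9.53606552e-01, -1.67387101e-03],
       [ 3.48593132e-04, -1.86535246e-03, -9.99998199e-01]]), 'force': array([-0.79300449,  0.16119532,  0.0076593 ]), 'moment': array([-0.01507478,  0.03096086, -0.04898778]), 'opening': 1.0015932491349253}
```

View pics/scene0.png

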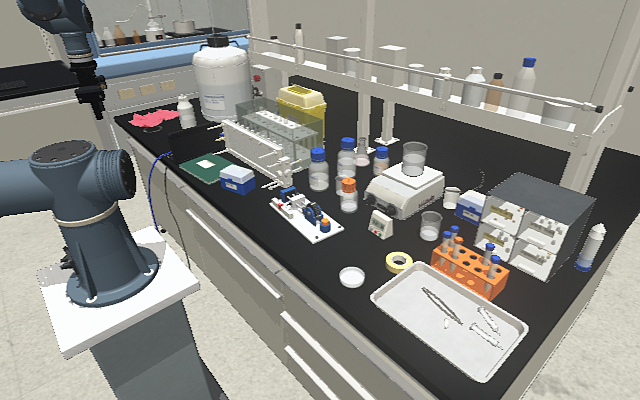

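View pics/side0.png

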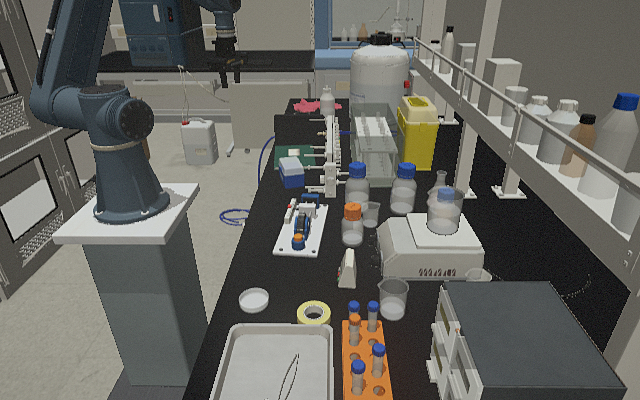

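```bash
cat > h.py <<'E'
import numpy as np,cv2
def ray(c,u,v,z):
    R,t=np.array(c["R"]),np.array(c["t"]); d=R.T@np.array([(u-c["cx"])/c["fx"],(v-c["cy"])/c["fy"],1]); o=-R.T@t
    return o+d*(z-o[2])/d[2]
def blobs(im,lo,hi,mn=6):
    m=cv2.inRange(cv2.cvtColor(im,cv2.COLOR_BGR2HSV),lo,hi)
    n,l,s,c=cv2.connectedComponentsWithStats(m)
    return [(s[i,:].tolist(),c[i].round(2).tolist()) for i in range(1,n) if s[i,4]>=mn]
E
python3 - <<'E'
from rig import bot
from h import *
C={}
for n,(x0,y0,x1,y1) in dict(scene=(265,175,350,250),side=(265,190,335,262)).items():
    im=cv2.imread(f"pics/{n}0.png"); c=bot.get_calibration(n); cr=im[y0:y1,x0:x1]
    C[n]=cv2.resize(cr,(480,480*(y1-y0)//(x1-x0)),interpolation=cv2.INTER_CUBIC)
    for nm,lo,hi,z in(("orange",(5,150,120),(20,255,255),.044),("red",(170,120,80),(180,255,255),.034),("red",(0,120,80),(4,255,255),.034),("white",(0,0,190),(180,40,255),.01)):
        for s,p in blobs(cr,lo,hi):
            p=[p[0]+x0,p[1]+y0]; print(n,nm,s,p,ray(c,*p,z).round(4))
h=min(i.shape[0] for i in C.values())
cv2.imwrite("pics/c1.png",cv2.resize(np.hstack([i[:h] for i in C.values()]),(800,int(h*800/960))))
E
```

```text
scene orange [77, 3, 8, 15, 95] [346.05, 184.56] [ 0.6891 -0.1255  0.044 ]
scene orange [56, 44, 8, 6, 37] [324.59000000000003, 221.32] [ 0.5019 -0.2314  0.044 ]
scene red [13, 28, 5, 7, 15] [279.8, 205.67000000000002] [ 0.4654 -0.0671  0.034 ]
scene white [7, 0, 5, 3, 9] [273.78, 176.0] [0.5846 0.1388 0.01  ]
scene white [46, 0, 17, 15, 127] [320.07, 182.83] [ 0.6735 -0.0133  0.01  ]
scene white [74, 0, 11, 3, 25] [344.44, 175.72] [ 0.7707 -0.0344  0.01  ]
scene white [0, 4, 19, 10, 62] [274.13, 183.56] [0.5538 0.0926 0.01  ]
scene white [73, 15, 12, 10, 60] [344.38, 194.57] [ 0.6806 -0.1269  0.01  ]
scene white [22, 19, 18, 7, 64] [295.92, 196.77] [ 0.5556 -0.0285  0.01  ]
scene white [4, 23, 75, 46, 923] [306.39, 222.06] [ 0.4912 -0.1617  0.01  ]
scene white [36, 23, 9, 7, 28] [305.61, 201.25] [ 0.5616 -0.0714  0.01  ]
scene white [77, 25, 8, 11, 73] [346.0, 205.22] [ 0.6398 -0.1764  0.01  ]
side orange [29, 43, 8, 8, 56] [297.59000000000003, 236.73] [ 0.5083 -0.2343  0.044 ]
side red [22, 14, 4, 4, 13] [288.62, 205.77] [ 0.471 -0.065  0.034]
side white [25, 9, 6, 6, 19] [292.32, 201.37] [0.4744 0.0047 0.01  ]
side white [32, 13, 19, 4, 61] [306.25, 204.7] [ 0.5165 -0.0154  0.01  ]
side white [8, 14, 55, 52, 1085] [302.09000000000003, 234.41] [ 0.5141 -0.1722  0.01  ]
side white [20, 18, 7, 10, 34] [287.68, 212.76] [ 0.467  -0.0621  0.01  ]
```

View pics/c1.png

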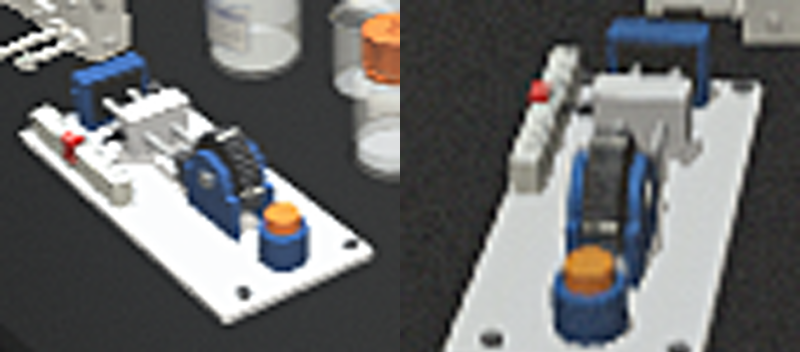

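Emit:
play_rows([
  [1,0,0,0.05,0,0,0],
  [1,0.02,-0.05,0.03,0,0,0],
  [1,0.02,-0.055,0.01,0,0,0],
  [1,0.02,-0.055,0.01,0,0,0],
  [1,0.02,-0.055,0,0,0,0],
  [1,0.02,-0.055,0,0,0,0],
  [1,0.02,-0.055,0,0,0,0],
  [1,0.025,-0.055,0,0,0,0],
  [1,0.03,-0.055,0,0,0,0],
  [1,0.03,-0.055,0,0,0,0],
  [1,0.03,-0.055,0,0,0,0],
  [1,0.03,-0.055,0,0,0,0],
])

```text
time_s: 1.6
position: [0.4533, -0.0054, 0.2988]
tcp_rot: [[-0.953, 0.302, 0.0], [0.302, 0.953, 0.0], [0.0, 0.0, -1.0]]
force: [1.0, 0.2, -0.1]
opening: 0.005
```

Emit:
play_rows([
  [1,0.03,-0.055,0,0,0,0],
  [1,0,-0.05,0,0,0,0],
  [1,0,0,0,0,0,0],
  [1,0,0,0,0,0,0],
])

```text
time_s: 2.1
position: [0.4821, -0.1077, 0.2984]
tcp_rot: [[-0.953, 0.302, -0.001], [0.302, 0.953, 0.001], [0.002, 0.001, -1.0]]
force: [-0.6, 0.8, -0.6]
opening: 0.008
```

Run:
```python
from rig import bot
from h import *
s=bot.read_state();print(s["time_s"],s["position"],s["tcp_rot"],s["force"],s["opening"])
c=bot.get_calibration("wrist");im=bot.capture("wrist");cv2.imwrite("pics/w1.png",im);print(c)
```

```text
2.1 [ 0.48207239 -0.10772479  0.29844504] [[-9.53396037e-01  3.01718541e-01 -1.38495886e-03]
 [ 3.01716703e-01  9.53396611e-01  1.39014333e-03]
 [ 1.73984710e-03  9.07491925e-04 -9.99998075e-01]] [-0.58764593  0.8468756  -0.64710067] 0.007505844745070981
{'fx': 307.9006946859761, 'fy': 307.9006946859761, 'cx': 319.92638018717815, 'cy': 194.18290514515056, 'R': array([[ 3.00944358e-01,  9.53641649e-01,  3.14958485e-04],
       [ 9.24813893e-01, -2.91927632e-01,  2.43921138e-01],
       [ 2.32705301e-01, -7.31154124e-02, -9.69795019e-01]]), 't': array([-0.04244299, -0.5312583 ,  0.36565473])}
```

View pics/w1.png

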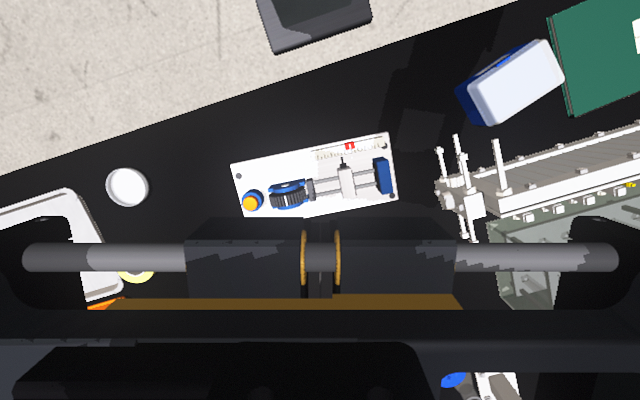

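Run:
```python
from rig import bot
from h import *
im=cv2.imread("pics/w1.png");c=bot.get_calibration("wrist")
x0,y0,x1,y1=220,120,410,216
cr=im[y0:y1,x0:x1]
P=lambda u,v,z:ray(c,u,v,z).round(4)
for nm,lo,hi,z in(("orange",(10,150,120),(28,255,255),.044),("red",(170,120,80),(180,255,255),.0345),("red",(0,120,80),(6,255,255),.0345)):
    for s,p in blobs(cr,lo,hi): print(nm,s,P(p[0]+x0,p[1]+y0,z))
for n,u,v in(("A",231,164),("B",388,132),("C",398,199)): print(n,P(u,v,.01))
cv2.imwrite("pics/c2.png",cv2.resize(cr,(800,404),interpolation=cv2.INTER_CUBIC))
```

```text
orange [23, 76, 15, 14, 156] [ 0.5061 -0.2236  0.044 ]
red [125, 22, 10, 7, 47] [ 0.4695 -0.0586  0.0345]
A [ 0.4456 -0.2402  0.01  ]
B [0.4714 0.0041 0.01  ]
C [ 0.5779 -0.0067  0.01  ]
```

View pics/c2.png

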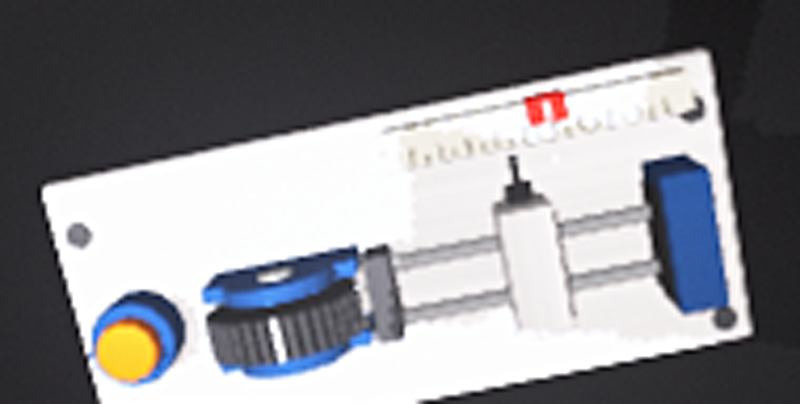

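Emit:
play_rows([
  [1,0.015,-0.034,-0.03,0,0,0.102],
  [1,0.015,-0.034,-0.04,0,0,0.102],
  [1,0,0,-0.05,0,0,0],
  [1,0,0,-0.05,0,0,0],
  [1,0,0,-0.03,0,0,0],
  [1,0,0,-0.013,0,0,0],
  [1,0,0,0,0,0,0],
  [1,0,0,0,0,0,0],
])

```text
time_s: 3.15
position: [0.5139, -0.1765, 0.0873]
tcp_rot: [[-0.995, 0.101, 0.003], [0.101, 0.995, -0.001], [-0.003, -0.001, -1.0]]
force: [-0.1, -0.2, -0.3]
opening: 0.01
```

Run:
```python
from rig import bot
from h import *
s=bot.read_state();print(s["position"],s["tcp_rot"].round(4),s["force"])
c=bot.get_calibration("wrist");im=bot.capture("wrist");cv2.imwrite("pics/w2.png",im);np.save("c2.npy",c)
```

```text
[ 0.51391282 -0.17647082  0.08734338] [[-0.9949  0.1008  0.0025]
 [ 0.1008  0.9949 -0.0015]
 [-0.0027 -0.0012 -1.    ]] [-0.10285125 -0.17439709 -0.29750151]
```

View pics/w2.png

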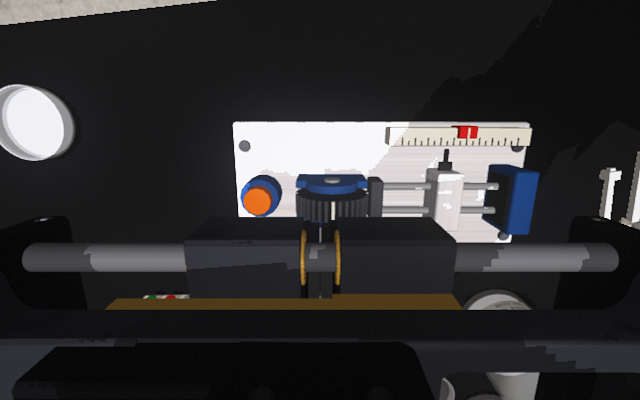

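```bash
cat >> h.py <<'E'
X=np.array([.1045,.9945,0]);Y=np.array([-.9945,.1045,0])
def measure(im,c,show=None):
    """pointer tip and gauge mark in clamp-aligned coordinates (m)"""
    hsv=cv2.cvtColor(im,cv2.COLOR_BGR2HSV); red=(cv2.inRange(hsv,(0,140,90),(5,255,255))|cv2.inRange(hsv,(172,140,90),(180,255,255)))
    red[:90]=0; red[180:]=0; red[:,:380]=0; red[:,560:]=0
    ys,xs=np.nonzero(red); r=(xs.min(),xs.max(),ys.min(),ys.max()); print("red box",r)
    g=im.min(2).astype(float); g[red==0]*=1
    ym=int(round((r[2]+r[3])/2)); col=g[r[2]+3:r[3]-1,r[0]+2:r[1]-1].mean(0); w=np.clip(col-np.median(col)-15,0,None)
    um=r[0]+2+(w*np.arange(len(w))).sum()/w.sum(); print("line prof",col.round(),um)
    return r,um
E
python3 - <<'E'
from h import *
im=cv2.imread("pics/w2.png");c=np.load("c2.npy",allow_pickle=True).item()
r,um=measure(im,c)
print(ray(c,um,r[3],.0345),(r[0]+r[1])/2)
print(cv2.cvtColor(im,cv2.COLOR_BGR2GRAY)[142:172,436:458])
s,p=max((b for b in blobs(im[165:225,230:290],(5,150,120),(20,255,255))),key=lambda b:b[0][4]);print(s,p,ray(c,p[0]+230,p[1]+165,.044))
cv2.imwrite("pics/c3.png",cv2.resize(im[112:232,360:560],(800,480),interpolation=cv2.INTER_NEAREST))
E
```

```text
red box (np.int64(459), np.int64(477), np.int64(126), np.int64(137))
line prof [ 29.  30.  28.  29.  29.  24.  56. 176. 201. 120.  24.  25.  26.  25.
  24.] 468.7872823618471
[ 0.47457176 -0.05866316  0.0345    ] 468.0
[[225 221 223 220 132 144 214 222 222 225 154  88 191 223 221 222 197 105
  173 224 221 220]
 [225 223 224 198  99 176 226 222 222 227 156 107 198 224 222 223 193 109
  180 225 220 220]
 [218 215 219 191 109 172 219 216 216 219 151 130 201 217 215 219 165  84
  175 217 215 216]
 [188 187 188 172 139 168 190 190 189 192 146 136 179 191 189 191 157 126
  170 191 190 191]
 [190 188 189 190 190 191 189 189 191 191 193 192 190 190 189 190 194 194
  193 191 190 190]
 [221 221 222 224 222 222 223 223 223 226 227 226 224 223 223 222 223 221
  222 222 222 221]
 [219 219 219 218 219 218 219 221 211 198 197 197 204 218 221 219 219 218
  219 218 218 218]
 [218 218 218 218 218 218 221 217 154  60  43  41 106 197 221 220 218 218
  218 218 218 216]
 [218 218 218 218 220 220 222 197 105  20  36  36  32 178 223 220 218 218
  219 217 218 218]
 [220 220 220 220 221 220 223 200 109  26  3
[... 1284 characters left out ...]
 55  54  53  51  52  53  48  46  40  56 186 225
  220 219 219 219]
 [226 202 111  35  53  54  53  53  53  53  52  51  53  52  44  53 184 225
  219 219 218 219]
 [209 181  95  41  55  56  54  54  54  54  52  53  52  52  42  64 188 225
  221 220 220 220]
 [123  88  36  44  53  54  53  52  52  51  52  53  52  51  43  99 199 226
  222 220 220 220]
 [109  81  39  44  53  52  51  50  49  52  51  50  50  49  46 101 183 214
  221 222 220 220]
 [119  97  65  64  69  69  70  69  69  68  69  67  64  61  62  80 115 158
  192 205 211 217]
 [119 121 111 105 109 107 107 103 103 102 101 100  95  89  96 104 109 106
  117 139 161 187]]
[14, 22, 27, 28, 582] [27.14, 35.59] [ 0.50586939 -0.22449906  0.044     ]
```

View pics/c3.png

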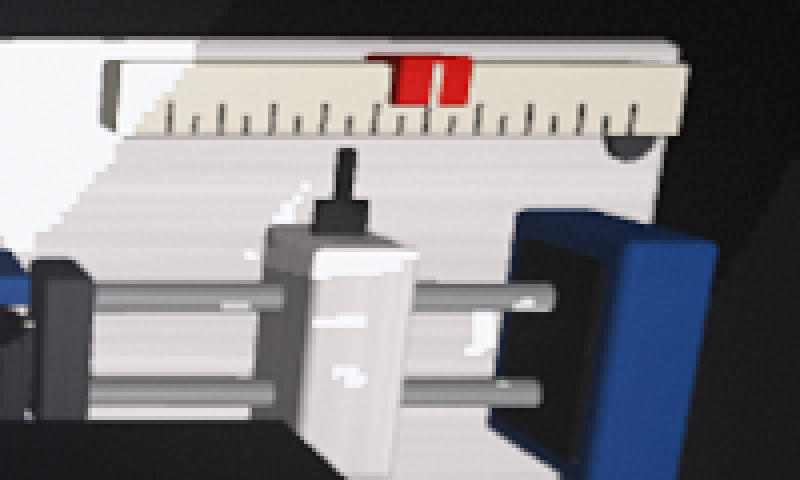

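Run:
```python
from h import *
im=cv2.imread("pics/w2.png");c=np.load("c2.npy",allow_pickle=True).item()
print(im[126:140,464:474].min(2))
m=ray(c,468.9,137,.0345);p=ray(c,446.6,149,.0345)
print(m,p,(m-p)@X*1000,(m-p)@Y*1000)
# plate top edge -> yaw; wheel stripe
print(ray(c,234,122,.01),ray(c,528,122,.01))
for u in(297,368): print(ray(c,u,200,.042))
```

```text
[[  9   8   8   7   5   3   0   4   3   2]
 [ 20  22  23  18  52  82  64  22  20  18]
 [ 24  24  23  16 114 177 133  39  21  23]
 [ 26  26  23  17 151 213 154  40  22  24]
 [ 29  28  26  24 169 220 148  33  24  25]
 [ 28  28  26  30 172 218 143  14  25  23]
 [ 29  29  24  49 175 212 131  17  26  27]
 [ 31  29  23  69 180 192 104  19  24  29]
 [ 30  30  22  96 189 186  96  20  24  27]
 [ 29  30  21 105 194 163  62  23  27  28]
 [ 28  27  18 128 203 153  37  24  25  25]
 [ 20  18  13 147 208 148  31  15  19  19]
 [118 120  70 153 210 169 117 114 116 117]
 [217 211 126 132 198 209 211 213 216 216]]
[ 0.47458033 -0.05857777  0.0345    ] [ 0.48202994 -0.07546139  0.0345    ] 16.012274640363568 9.172974176524361
[ 0.4454978  -0.24162567  0.01      ] [0.46992106 0.00136748 0.01      ]
[ 0.50899631 -0.1940483   0.042     ]
[ 0.51449114 -0.13911768  0.042     ]
```

Emit:
play_rows([
  [1,-0.001,0,-0.01,0,0,0],
  [1,0,0,-0.006,0,0,0],
  [1,0,0,-0.002,0,0,0],
  [1,0,0,-0.002,0,0,0],
  [1,0,0,0,0,0,0],
])

```text
time_s: 3.82
position: [0.5117, -0.1764, 0.0658]
tcp_rot: [[-0.995, 0.102, -0.0], [0.102, 0.995, 0.0], [0.0, 0.0, -1.0]]
force: [0.7, 0.7, 0.4]
opening: 0.004
```

Run:
```python
from rig import bot
from h import *
for i in range(2):
    im=bot.capture("scene"); s=bot.read_state();print(s["position"],s["force"])
im2=bot.capture("side")
a=cv2.resize(im[175:255,265:355],(450,400),interpolation=cv2.INTER_CUBIC);b=cv2.resize(im2[185:265,265:335],(350,400),interpolation=cv2.INTER_CUBIC)
cv2.imwrite("pics/c4.png",np.hstack([a,b]))
```

```text
[ 0.51178791 -0.17639026  0.06590055] [0.02292345 0.02567315 0.70734617]
[ 0.51183489 -0.17642185  0.06600016] [ 0.44861536  0.87627193 -0.26144204]
```

View pics/c4.png

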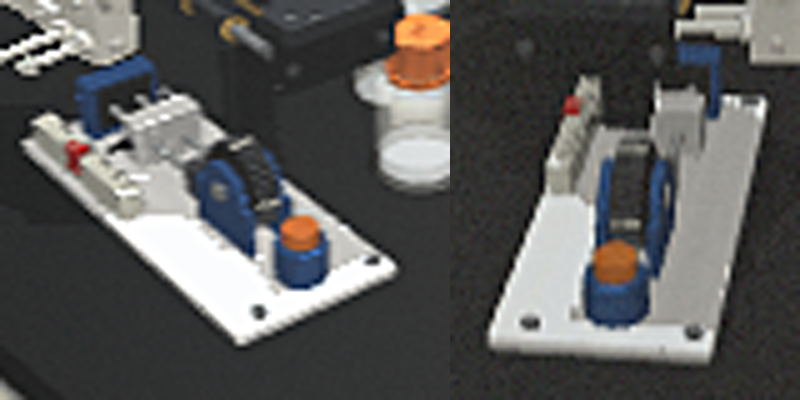

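Run:
```python
from rig import bot
from h import *
def pr(c,P):
    q=c["R"]@np.array(P)+c["t"]; return c["cx"]+c["fx"]*q[0]/q[2],c["cy"]+c["fy"]*q[1]/q[2]
for n,(x0,y0,o) in dict(scene=(265,175,0),side=(265,185,450)).items():
    c=bot.get_calibration(n)
    for nm,P in dict(tcp=(.5118,-.1764,.066),tcp50=(.5118,-.1764,.116),crown=(.5125,-.167,.07),lock=(.506,-.2245,.044)).items():
        u,v=pr(c,P); print(n,nm,round((u-x0)*5+o),round((v-y0)*5))
s,si=[bot.capture(n) for n in("scene","side")]
f=lambda i:np.clip((i/255.)**.45*255,0,255).astype(np.uint8)
a=cv2.resize(f(s)[165:245,275:345],(350,400),interpolation=cv2.INTER_CUBIC);b=cv2.resize(f(si)[165:245,265:345],(400,400),interpolation=cv2.INTER_CUBIC)
cv2.imwrite("pics/c5.png",np.hstack([a,b]))
```

```text
scene tcp 247 153
scene tcp50 244 78
scene crown 237 140
scene lock 295 223
side tcp 627 157
side tcp50 623 68
side crown 629 140
side lock 610 247
```

View pics/c5.png

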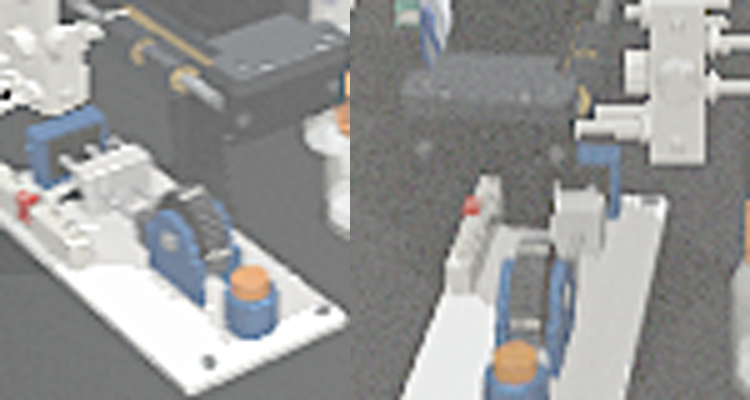

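Emit:
play_rows([
  [1,0,0,-0.001,0,0,0],
  [1,0,0,-0.001,0,0,0],
  [1,0,0,0,0,0,0],
  [1,0,0,0,0,0,0],
])

```text
time_s: 4.58
position: [0.5117, -0.1763, 0.0639]
tcp_rot: [[-0.995, 0.102, -0.0], [0.102, 0.995, 0.0], [0.0, 0.0, -1.0]]
force: [0.5, 0.2, -0.6]
opening: 0.003
```

Emit:
play_rows([
  [1,0,0,0.007,0,0,0],
  [1,0.001,0.01,0,0,0,0],
  [1,0,0,-0.003,0,0,0],
  [1,0,0,-0.002,0,0,0],
  [1,0,0,0,0,0,0],
  [1,0,0,0,0,0,0],
])

```text
time_s: 5.32
position: [0.5127, -0.1665, 0.0658]
tcp_rot: [[-0.995, 0.102, -0.0], [0.102, 0.995, 0.0], [0.0, 0.0, -1.0]]
force: [-0.0, 0.2, 0.9]
opening: 0.002
```

Emit:
play_rows([
  [1,0,0,-0.001,0,0,0],
  [1,0,0,-0.001,0,0,0],
  [1,0,0,0,0,0,0],
  [1,0,0,0,0,0,0],
])

```text
time_s: 5.82
position: [0.5127, -0.1664, 0.0639]
tcp_rot: [[-0.995, 0.102, -0.0], [0.102, 0.995, 0.0], [0.0, 0.0, -1.0]]
force: [-0.1, -0.2, -0.2]
opening: 0.005
```

Run:
```python
from rig import bot
from h import *
c=bot.get_calibration("wrist");im=bot.capture("wrist");F=[]
for i in range(4):
    bot.capture("side");s=bot.read_state();F.append(s["force"])
print(np.mean(F,0),s["position"])
f=np.clip((im/255.)**.45*255,0,255).astype(np.uint8)
cv2.imwrite("pics/c6.png",cv2.resize(f[120:330,220:500],(800,600),interpolation=cv2.INTER_CUBIC))
```

```text
[ 0.0936233   0.02603866 -0.07901476] [ 0.51277344 -0.16635529  0.06397867]
```

View pics/c6.png

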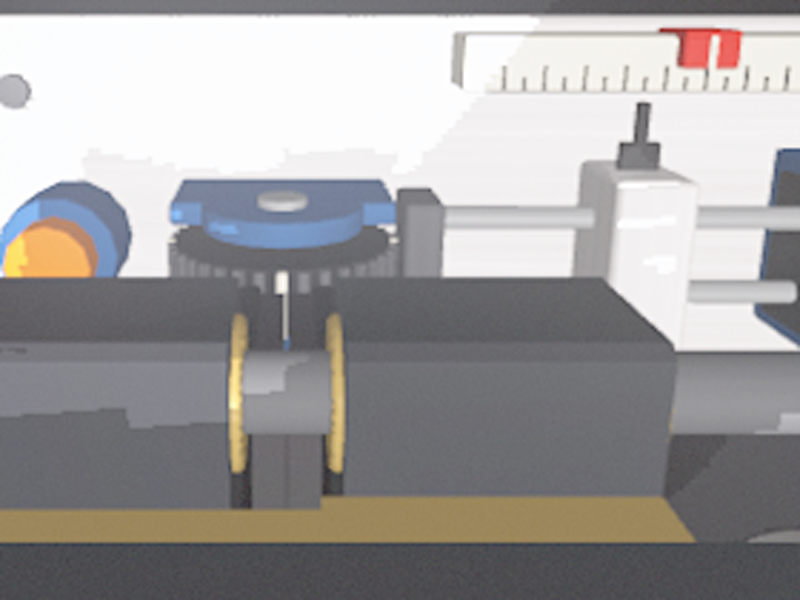

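Emit:
play_rows([
  [1,0,0,-0.001,0,0,0],
  [1,0,0,-0.001,0,0,0],
  [1,0,0,0,0,0,0],
  [1,0,0,0,0,0,0],
])

```text
time_s: 6.58
position: [0.5128, -0.1663, 0.0619]
tcp_rot: [[-0.995, 0.102, -0.0], [0.102, 0.995, 0.0], [0.0, 0.0, -1.0]]
force: [0.2, -0.2, 0.2]
opening: 0.004
```

Emit:
play_rows([
  [1,0,0,-0.001,0,0,0],
  [1,0,0,0,0,0,0],
  [1,0,0,0,0,0,0],
])

```text
time_s: 6.95
position: [0.5128, -0.1664, 0.061]
tcp_rot: [[-0.995, 0.102, 0.0], [0.102, 0.995, 0.0], [-0.0, 0.0, -1.0]]
force: [0.6, 0.8, -0.4]
opening: 0.006
```

Run:
```python
from rig import bot
from h import *
c=bot.get_calibration("wrist");im=bot.capture("wrist");s=bot.read_state()
R,t=s["tcp_rot"],s["position"]
for o in([0,0,0],[.0095,0,0],[.0095,.015,0],[.0095,0,-.02],[.0095,0,-.05]):
    q=c["R"]@(t+R@np.array(o))+c["t"]; print(o,c["cx"]+c["fx"]*q[0]/q[2],c["cy"]+c["fy"]*q[1]/q[2])
print(s["force"],s["tau"],s["joint_positions"])
f=np.clip((im/255.)**.4*255,0,255).astype(np.uint8)
cv2.imwrite("pics/c7.png",cv2.resize(f[165:265,260:390],(780,600),interpolation=cv2.INTER_CUBIC))
```

```text
[0, 0, 0] 320.05458979128906 223.76996739177773
[0.0095, 0, 0] 320.0669282917892 209.50358680834978
[0.0095, 0.015, 0] 343.8838435176825 209.5241749998956
[0.0095, 0, -0.02] 320.0610041669442 219.86552904404567
[0.0095, 0, -0.05] 320.0491567646921 240.5879312536396
[-0.35032127  0.95070922  0.23946369] [-5.52204256e-04 -4.06138873e+01 -1.02954429e+01 -4.47013148e-02
  5.59774472e-02  2.12748995e-05] [-2.98546942e+01  3.54804469e+01  1.01119883e+02  3.74907910e-04
  4.33990865e+01 -1.14025940e+02]
```

View pics/c7.png

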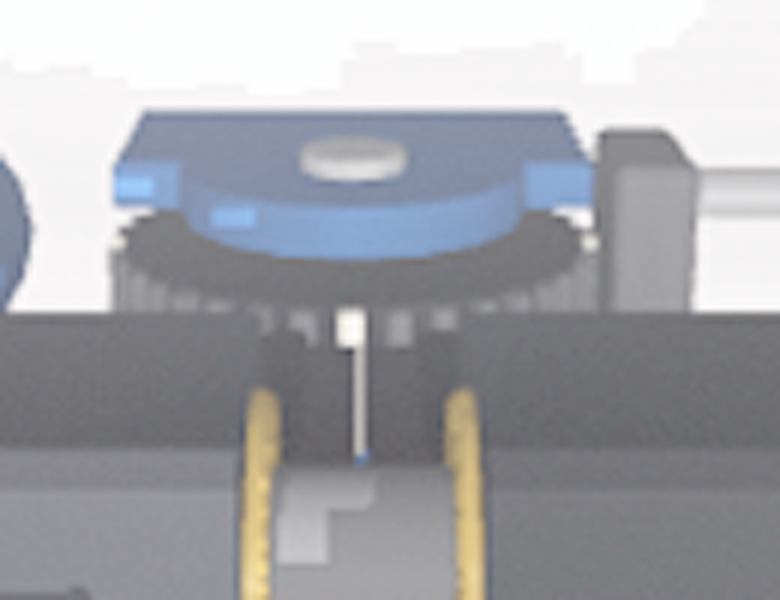

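Emit:
play_rows([
  [1,0,0,-0.0015,0,0,0],
  [1,0,0,-0.0015,0,0,0],
  [1,0,0,0,0,0,0],
  [1,0,0,0,0,0,0],
])

```text
time_s: 7.5
position: [0.5127, -0.1664, 0.0579]
tcp_rot: [[-0.995, 0.102, -0.0], [0.102, 0.995, -0.0], [0.0, -0.0, -1.0]]
force: [-0.1, 0.6, 0.6]
opening: 0.005
```

Run:
```python
from rig import bot
from h import *
F=[]
for i in range(3):
    im=bot.capture("wrist");s=bot.read_state();F.append(s["force"])
print(np.mean(F,0),s["position"],s["opening"])
cv2.imwrite("pics/w8.png",im)
g=cv2.cvtColor(im,cv2.COLOR_BGR2GRAY);print(g[212:244,300:340:2])
```

```text
[ 0.56365016 -0.39486839  0.40220717] [ 0.51280276 -0.16637985  0.05797999] 0.003701042935663975
[[ 40  41  40  40  40  41  40  39  38  39  41  39  40  40  38  40  39  39
   39  38]
 [ 40  39  41  39  40  41  40  41  39  40  38  40  38  38  39  38  37  37
   38  36]
 [ 39  40  39  39  39  38  40  39  38  37  39  38  39  38  38  35  37  39
   38  36]
 [ 40  39  40  40  39  38  39  37  39  38  37  37  37  37  36  37  38  37
   38  37]
 [ 41  41  42  39  38  37  38  38  36  34  36  38  37  37  36  38  42  42
   40  43]
 [ 42  42  50  42  42  41  41  40  45  57  46  41  42  41  43  44  49  53
   45  44]
 [ 44  42  58  40  49  57  49  43  87 153 103  45  49  60  54  47  56  70
   53  40]
 [ 41  40  56  39  54  73  57  41 139 233 163  45  52  82  65  41  54  72
   53  39]
 [ 39  41  44  36  35  50  59  41 157 243 177  43  55  84  64  39  38  37
   42  40]
 [ 40  40  32  35  34  32  56  38 143 237 166  42  54  80  61  32  31  32
   33  39]
 [ 41  40  34  33  34  34  46  37  88 165 121  39  48  59  48  33  31  30
   34  39]
 [ 40  37  34  34  33  32  36  35  29  19  90  33  34  33  33  33  3
[... 1017 characters left out ...]
  26  51
   87  93]
 [ 26 107  94  51  25  28  30  30  29  23  91  29  29  28  29  27  25  52
   90 103]
 [ 25 112  90  47  24  28  30  29  27  23  89  26  29  28  29  27  23  55
   85 108]
 [ 29 115  93  53  25  29  29  27  30  21  89  27  28  28  29  27  23  55
   85 113]
 [ 36 120 114  53  25  27  27  29  26  23  87  26  29  28  28  26  23  52
   93 117]
 [ 39 122 114  52  25  29  26  28  28  24  87  27  28  28  29  29  21  53
   95 118]
 [ 38 126 105  50  25  27  27  28  25  24  91  25  26  27  28  27  22  55
   94 122]
 [ 35 129  93  47  33  35  33  33  34  31  82  33  33  33  33  33  33  52
   85 126]
 [ 35 133  95  43  45  47  45  46  47  45  45  46  47  44  44  46  47  41
   81 130]]
```

Emit:
play_rows([
  [1,0,0,-0.002,0,0,0],
  [1,0,0,-0.002,0,0,0],
  [1,0,0,0,0,0,0],
  [1,0,0,0,0,0,0],
])

```text
time_s: 8.15
position: [0.5128, -0.1663, 0.0539]
tcp_rot: [[-0.995, 0.102, -0.0], [0.102, 0.995, 0.0], [0.0, 0.0, -1.0]]
force: [-0.6, -0.7, 0.3]
opening: 0.007
```

Emit:
play_rows([
  [1,0,0,-0.0015,0,0,0],
  [1,0,0,0,0,0,0],
  [1,0,0,0,0,0,0],
])

```text
time_s: 8.52
position: [0.5127, -0.1663, 0.0524]
tcp_rot: [[-0.995, 0.102, -0.0], [0.102, 0.995, 0.0], [0.0, 0.0, -1.0]]
force: [0.4, -0.1, -0.0]
opening: 0.003
```

Run:
```python
from rig import bot
from h import *
im=bot.capture("side");im0=cv2.imread("pics/side0.png");sc=bot.capture("scene");s0=cv2.imread("pics/scene0.png")
w=bot.capture("wrist");cv2.imwrite("pics/w9.png",w);cv2.imwrite("pics/side9.png",im);cv2.imwrite("pics/scene9.png",sc)
for a,b in((im,im0),(sc,s0)):
    d=cv2.absdiff(a,b).max(2); d[d<12]=0; d=d[170:250,265:345]
    ys,xs=np.nonzero(d>0); print(xs.min()+265,xs.max()+265,ys.min()+170,ys.max()+170)
    for y in range(190-170,232-170): print(y+170,''.join('#' if v>40 else '+' if v else '.' for v in d[y]))
g=cv2.cvtColor(w,cv2.COLOR_BGR2GRAY);print(g[212:226,300:340:2])
```

```text
265 344 170 249
190 .......++.........+.....+.....+...........+#######+.............................
191 ........+..+...........++................++#######+...........................+.
192 .....++.+..++.+.+.....+....+.........+.++++###+.+.........................+.....
193 ..+..+.+.......+.+..+....+++.+++.+...+######+++....+............+..........+....
194 ......+.++.+..+.+..+++.+........++.+.#########+#######.................+.......+
195 +..++.+..+..+.+.+.++...+..+....+.+..##########+#######....+............++.......
196 +.....++....+++++.....+.+...+...+..+##########++#####+........................+.
197 ..+..++........++.++....+...++..++..+#+++++###+++++++.......................++..
198 ..+.........++.++.+++.++...####+++.+##+.+++.++++..................+.....+.......
199 ....++..+.++..+++..++++...######....##+.+++++....................+.....+........
200 +.+....+....++++.+....++.+#####+..+++#++.++..+........+.........................
201 +..+.....++.+.++.++...+..+#####+..+.+#..+#+.+...+..++...+..........+...++.......
202 ..+.++.+..+.+..+++..+..+.#######+..++#++##.+++.+#+....+.....
[... 6562 characters left out ...]
  41  41
   41  46]
 [ 49  48  43  42  42  42  42  43  40  41  42  40  41  40  41  40  41  42
   42  46]
 [ 46  48  43  41  41  41  42  40  39  40  41  42  41  41  42  40  41  40
   43  45]
 [ 47  48  43  39  40  42  46  43  50  65  54  44  44  45  48  40  41  40
   43  46]
 [ 45  44  42  39  39  38  51  47  78 122  84  51  53  57  57  37  37  36
   39  44]
 [ 45  43  39  40  40  37  47  44  79 118  98  45  49  58  59  36  35  38
   38  44]
 [ 45  43  39  39  39  38  41  39  39  32 101  37  41  39  38  37  37  36
   38  41]
 [ 43  43  37  39  37  38  41  40  39  32 100  40  38  38  39  36  36  36
   37  42]
 [ 43  43  38  36  38  37  39  38  40  32 101  38  39  39  38  36  35  36
   38  40]]
```

Emit:
play_rows([
  [1,0,0,-0.001,0,0,0],
  [1,0,0,-0.001,0,0,0],
  [1,0,0,-0.001,0,0,0],
  [1,0,0,0,0,0,0],
  [1,0,0,0,0,0,0],
])

```text
time_s: 9.3
position: [0.5128, -0.1664, 0.0494]
tcp_rot: [[-0.995, 0.102, -0.0], [0.102, 0.995, 0.0], [0.0, -0.0, -1.0]]
force: [0.4, 0.2, 0.0]
opening: 0.007
```

Emit:
play_rows([
  [1,0,0,-0.001,0,0,0],
  [1,0,0,-0.001,0,0,0],
  [1,0,0,0,0,0,0],
  [1,0,0,0,0,0,0],
])

```text
time_s: 9.8
position: [0.5127, -0.1664, 0.0474]
tcp_rot: [[-0.995, 0.102, -0.0], [0.102, 0.995, 0.0], [0.0, 0.0, -1.0]]
force: [-0.2, 0.8, 0.4]
opening: 0.01
```

Emit:
play_rows([
  [1,0,0,-0.001,0,0,0],
  [1,0,0,-0.001,0,0,0],
  [1,0,0,0,0,0,0],
  [1,0,0,0,0,0,0],
])

```text
time_s: 10.3
position: [0.5129, -0.1664, 0.0456]
tcp_rot: [[-0.995, 0.102, 0.0], [0.102, 0.995, -0.0], [-0.0, -0.0, -1.0]]
force: [-0.0, 0.3, 3.3]
opening: 0.008
```

Run:
```python
from rig import bot
from h import *
w=bot.capture("wrist");cv2.imwrite("pics/w10.png",w);s=bot.capture("side");sc=bot.capture("scene");st=bot.read_state();print(st["position"],st["force"])
g=cv2.cvtColor(w,cv2.COLOR_BGR2GRAY);print(g[214:228,300:340:2])
f=lambda i:np.clip((i/255.)**.4*255,0,255).astype(np.uint8)
a=cv2.resize(f(w)[180:250,270:370],(800,250*800//800),interpolation=cv2.INTER_CUBIC)
b=np.hstack([cv2.resize(f(s)[180:225,275:325],(400,340),interpolation=cv2.INTER_CUBIC),cv2.resize(f(sc)[170:215,290:340],(400,340),interpolation=cv2.INTER_CUBIC)])
cv2.imwrite("pics/c11.png",np.vstack([a,b]))
```

```text
[ 0.51287503 -0.16640097  0.0455553 ] [-1.34989646 -0.17972199  3.19741559]
[[ 47  52  72  79  79  83  87  87  88  95  91  88  84  83  81  80  76  52
   44  41]
 [ 45  43  43  47  47  56  62  65  66  81  73  65  54  53  48  46  40  42
   42  43]
 [ 46  46  43  44  44  43  41  41  42  39  40  39  41  42  41  43  42  42
   41  43]
 [ 48  49  44  43  42  43  43  42  44  43  42  43  42  42  42  42  42  41
   44  46]
 [ 48  48  42  42  42  41  42  41  41  40  42  43  42  42  40  40  40  41
   42  46]
 [ 48  46  42  42  42  43  43  43  41  40  39  41  41  41  40  42  39  40
   41  45]
 [ 47  45  41  40  40  41  41  38  41  41  43  41  40  39  40  38  41  38
   40  43]
 [ 46  47  40  39  38  40  41  39  40  40  39  39  40  38  39  37  38  37
   39  44]
 [ 46  44  40  38  38  39  39  41  39  40  39  38  38  39  39  37  37  38
   40  44]
 [ 46  43  40  39  39  37  42  41  41  40  44  42  39  39  41  36  35  37
   38  42]
 [ 43  43  38  38  36  37  42  40  40  39  54  39  39  40  38  36  37  35
   37  43]
 [ 43  42  40  36  37  37  40  40  38  36  74  38  40  40  40  34  36  34
   37  41]
 [ 42  41  36  37  38  36  39  37  39  31 102  38  39  39  36  35  34  34
   35  40]
 [ 42  41  37  35  36  34  38  37  36  33  99  36  37  37  37  34  35  33
   36  41]]
```

Emit:
play_rows([
  [1,0,0,-0.001,0,0,0],
  [1,0,0,-0.001,0,0,0],
  [1,0.0004,0.004,0,0,0,0],
  [1,0.0004,0.004,0,0,0,0],
  [1,0.0004,0.004,0,0,0,0],
  [1,0,0,0,0,0,0],
])

```text
time_s: 11.2
position: [0.5141, -0.1536, 0.0434]
tcp_rot: [[-0.995, 0.101, 0.0], [0.101, 0.995, 0.001], [-0.0, 0.001, -1.0]]
force: [0.3, 0.4, 4.4]
opening: -0.004
```

```bash
cat >> h.py <<'E'
def look(bot,name):
    c=bot.get_calibration("wrist");im=bot.capture("wrist");cv2.imwrite(f"pics/{name}.png",im)
    s=bot.read_state();print(s["time_s"],s["position"].round(4),s["force"].round(1))
    pj=lambda P:(lambda q:np.array([c["cx"]+c["fx"]*q[0]/q[2],c["cy"]+c["fy"]*q[1]/q[2]]))(c["R"]@np.array(P)+c["t"])
    m=im.min(2).astype(float)
    def cen(v,sgn):  # subpixel centroid of a profile
        b=np.median(v); w=np.clip(sgn*(v-b)-25,0,None); return (w*np.arange(len(v))).sum()/w.sum()
    hsv=cv2.cvtColor(im,cv2.COLOR_BGR2HSV); red=cv2.inRange(hsv,(0,150,90),(6,255,255))|cv2.inRange(hsv,(172,150,90),(180,255,255))
    q=pj([.4746,-.0586,.0345]).round().astype(int); M=np.zeros_like(red); M[q[1]-18:q[1]+18,q[0]-18:q[0]+18]=255; red&=M
    ys,xs=np.nonzero(red); r0,r1=ys.min(),ys.max(); um=[]
    for v in range(r0+3,r1): 
        x=xs[ys==v]; a,b=x.min()+1,x.max(); um.append((v,a+cen(m[v,a:b],1)))
    um=np.array(um); pm=np.polyfit(um[:,0],um[:,1],1); mk=ray(c,np.polyval(pm,r1),r1,.0345)
    # pointer: dark bar across the row 3 mm behind the tip (clamp y about -12 mm from mark)
    up=[]
    P0=mk-.0092*Y
    for k in(.0015,.0025,.0035):
        u,v=pj(P0-k*Y); u0,u1=int(pj(P0-.022*X)[0]),int(pj(P0+.012*X)[0]); row=m[int(round(v)),u0:u1]
        e=np.nonzero(row<110)[0]; a,b=e.min(),e.max()
        L=a-1+(row[a-1]-110)/(row[a-1]-row[a]); Rr=b+(110-row[b])/(row[b+1]-row[b])
        pl,pr_=[ray(c,u0+t,int(round(v)),.0345) for t in(L,Rr)]; up.append([((mk-p)@X)*1000 for p in(pl,pr_)])
    up=np.array(up); print("mark",mk.round(4),"gap by L,R edges",up.round(2).tolist(),"mean gap mm",up.mean().round(2),"by R edge",(up[:,1].mean()+1.5).round(2))
E
python3 - <<'E'
from rig import bot
from h import *
look(bot,"r1")
E
```

```text
11.25 [ 0.5142 -0.1537  0.0434] [0.2 0.5 4.1]
mark [ 0.4751 -0.0592  0.0345] gap by L,R edges [[15.41, 12.02], [15.36, 12.01], [15.46, 11.99]] mean gap mm 13.71 by R edge 13.51
```

Emit:
play_rows([
  [1,0,0,0.01,0,0,0],
  [1,-0.0013,-0.012,0,0,0,0],
  [1,-0.0012,-0.012,0,0,0,0],
  [1,0,0,-0.006,0,0,0],
  [1,0,0,-0.004,0,0,0],
  [1,0.0005,0.0048,0,0,0,0],
  [1,0.0005,0.0048,0,0,0,0],
  [1,0.0005,0.0048,0,0,0,0],
  [1,0.0005,0.0048,0,0,0,0],
  [1,0.0005,0.0048,0,0,0,0],
  [1,0,0,0,0,0,0],
  [1,0,0,0.01,0,0,0],
])

```text
time_s: 12.75
position: [0.5131, -0.1536, 0.0528]
tcp_rot: [[-0.995, 0.101, -0.002], [0.101, 0.995, 0.001], [0.002, 0.001, -1.0]]
force: [-0.4, -0.3, -0.3]
opening: 0.005
```

Emit:
play_rows([
  [1,0,0,0,0,0,0],
  [1,0,0,0,0,0,0],
])

```text
time_s: 13.0
position: [0.5137, -0.1544, 0.0534]
tcp_rot: [[-0.995, 0.102, -0.0], [0.102, 0.995, 0.0], [0.0, 0.0, -1.0]]
force: [0.5, 0.6, -0.1]
opening: 0.001
```

Run:
```python
from rig import bot
from h import *
look(bot,"r2")
```

```text
13.05 [ 0.5137 -0.1543  0.0533] [ 0.3 -0.4 -0.8]
mark [ 0.4751 -0.0593  0.0345] gap by L,R edges [[8.89, 5.63], [8.86, 5.53], [8.81, 5.54]] mean gap mm 7.21 by R edge 7.07
```

Emit:
play_rows([
  [1,-0.0013,-0.012,0,0,0,0],
  [1,-0.0012,-0.012,0,0,0,0],
  [1,0,0,-0.006,0,0,0],
  [1,0,0,-0.004,0,0,0],
  [1,0.0005,0.0048,0,0,0,0],
  [1,0.0005,0.0048,0,0,0,0],
  [1,0.0005,0.0048,0,0,0,0],
  [1,0.0005,0.0048,0,0,0,0],
  [1,0.0005,0.0048,0,0,0,0],
  [1,0,0,0,0,0,0],
  [1,0,0,0.01,0,0,0],
  [1,0,0,0,0,0,0],
])

```text
time_s: 14.55
position: [0.514, -0.1544, 0.0539]
tcp_rot: [[-0.995, 0.102, 0.0], [0.102, 0.995, -0.0], [-0.0, -0.0, -1.0]]
force: [0.2, 0.4, -0.5]
opening: 0.006
```

Emit:
play_rows([
  [1,0,0,0,0,0,0],
  [1,0,0,0,0,0,0],
])

```text
time_s: 14.8
position: [0.5136, -0.1543, 0.0532]
tcp_rot: [[-0.995, 0.102, -0.001], [0.102, 0.995, 0.0], [0.001, 0.0, -1.0]]
force: [0.0, -0.4, -0.2]
opening: 0.005
```

Run:
```python
from rig import bot
from h import *
look(bot,"r3")
```

```text
14.85 [ 0.5136 -0.1543  0.0532] [ 0.6  0.2 -0.4]
mark [ 0.4749 -0.0593  0.0345] gap by L,R edges [[3.25, -0.2], [3.18, -0.31], [3.34, -0.08]] mean gap mm 1.53 by R edge 1.3
```

Emit:
play_rows([
  [1,-0.0008,-0.0075,0,0,0,0],
  [1,-0.0008,-0.0075,0,0,0,0],
  [1,0,0,-0.006,0,0,0],
  [1,0,0,-0.004,0,0,0],
  [1,0.0003,0.003,0,0,0,0],
  [1,0.0003,0.003,0,0,0,0],
  [1,0,0,0,0,0,0],
  [1,0,0,0.02,0,0,0],
  [1,0.002,0.05,0.005,0,0,0],
  [1,0.002,0.05,0,0,0,0],
  [1,0,0,0,0,0,0],
  [1,0,0,0,0,0,0],
])

```text
time_s: 16.35
position: [0.5167, -0.0631, 0.0681]
tcp_rot: [[-0.995, 0.101, -0.001], [0.101, 0.995, 0.0], [0.001, 0.0, -1.0]]
force: [0.3, 0.6, 0.3]
opening: 0.001
```

Run:
```python
from rig import bot
from h import *
look(bot,"r4")
im=cv2.imread("pics/r4.png"); g=im.min(2); c=bot.get_calibration("wrist")
q=c["R"]@np.array([.4749,-.0593,.0345])+c["t"];u,v=int(c["cx"]+c["fx"]*q[0]/q[2]),int(c["cy"]+c["fy"]*q[1]/q[2]);print(u,v)
print(g[v-9:v+24,u-9:u+10])
```

```text
16.4 [ 0.517  -0.0638  0.0682] [ 0.3  0.2 -0.5]
mark [ 0.475  -0.0595  0.0345] gap by L,R edges [[0.18, -2.33], [0.18, -2.29], [0.18, -2.26]] mean gap mm -1.06 by R edge -0.79
320 151
[[ 45  47  48  49  47  48  42 147 227 208 114  46  53  53  54  54  51  34
  162]
 [ 53  60  62  62  61  58  49 181 241 225 114  55  59  60  59  61  60  38
  161]
 [ 56  66  67  68  67  64  57 181 242 225 120  59  63  66  67  66  64  42
  161]
 [ 54  63  64  66  65  62  52 179 242 225 118  58  62  65  64  64  65  44
  148]
 [ 50  63  65  63  64  61  53 179 242 224 117  59  61  65  62  63  65  43
  107]
 [ 50  61  61  62  63  60  51 178 242 224 117  57  62  61  62  62  65  45
  109]
 [ 50  59  60  60  60  56  48 179 242 224 115  55  61  63  61  62  63  44
  110]
 [ 47  57  58  59  57  57  46 176 242 223 115  54  61  60  60  61  62  44
  110]
 [ 46  54  56  56  56  55  46 177 242 223 113  50  57  60  60  58  61  43
  110]
 [ 36  43  45  47  47  46  39 173 244 223 111  46  51  50  52  52  51  35
  122]
 [114 119  95  75  77  66  51 159 239 211  97  50  59  58  72  78  78 130
  208]
 [224 226 211 196 197 187
[... 1057 characters left out ...]
 210  97  62  59  69 179 215 211 212 211 235
  243]
 [242 242 242 242 242 243 247 212  99  61  60  68 175 213 209 208 207 235
  243]
 [242 242 242 242 242 243 248 211  98  62  58  68 194 223 211 211 209 230
  241]
 [242 242 242 242 242 243 248 211  97  62  59  66 224 238 214 215 215 212
  235]
 [243 242 242 242 242 243 247 212  98  60  57  68 221 236 215 216 215 215
  236]
 [242 242 242 242 242 243 247 211  99  60  58  66 223 237 213 215 214 213
  236]
 [242 242 242 242 243 242 247 211  98  58  57  64 213 234 215 214 214 215
  232]
 [242 242 242 242 242 243 247 211  98  58  58  60 183 222 221 218 219 220
  218]
 [242 242 242 242 242 243 247 212  99  58  57  60 182 223 219 220 217 219
  218]]
```

Emit:
play_rows([
  [1,-0.002,-0.05,0,0,0,0],
  [1,-0.002,-0.05,0,0,0,0],
  [1,0,0,0,0,0,0],
  [1,0,0,-0.018,0,0,0],
  [1,0,0,-0.004,0,0,0],
  [1,0,0,-0.003,0,0,0],
  [1,0,0,0,0,0,0],
  [1,-0.0002,-0.0021,0,0,0,0],
  [1,-0.0002,-0.0021,0,0,0,0],
  [1,0,0,0,0,0,0],
  [1,0,0,0,0,0,0],
])

```text
time_s: 17.77
position: [0.5124, -0.1673, 0.0435]
tcp_rot: [[-0.995, 0.102, -0.0], [0.102, 0.995, 0.0], [0.0, 0.0, -1.0]]
force: [-3.0, 0.8, 4.4]
opening: 0.004
```

Emit:
play_rows([
  [1,0,0,0.01,0,0,0],
  [1,0,0,0.015,0,0,0],
  [1,0,0,0,0,0,0],
  [1,0.002,0.05,0,0,0,0],
  [1,0.002,0.05,0,0,0,0],
  [1,0,0,0,0,0,0],
  [1,0,0,0,0,0,0],
])

```text
time_s: 18.65
position: [0.5172, -0.0679, 0.0686]
tcp_rot: [[-0.995, 0.101, 0.001], [0.101, 0.995, -0.001], [-0.001, -0.001, -1.0]]
force: [0.9, 0.1, -0.0]
opening: 0.004
```

```bash
cat >> h.py <<'E'
def front(bot,name):
    c=bot.get_calibration("wrist");im=bot.capture("wrist");cv2.imwrite(f"pics/{name}.png",im);s=bot.read_state();print(s["time_s"],s["position"].round(4))
    g=im.min(2).astype(float)
    q=c["R"]@np.array([.475,-.0594,.0345])+c["t"];u,v=int(c["cx"]+c["fx"]*q[0]/q[2]),int(c["cy"]+c["fy"]*q[1]/q[2])
    a=np.arange(u-5,u+6)
    for v0,v1,sg,half in((v-6,v,1,5),(v+14,v+22,-1,8)):
        a=np.arange(u-half,u+half+1); p=g[v0:v1,u-half:u+half+1].mean(0); b=np.percentile(p,30 if sg>0 else 75); w=np.clip(sg*(p-b)-(10 if sg>0 else 45),0,None); print(p.round(), "centroid",(w*a).sum()/w.sum())
E
python3 - <<'E'
from rig import bot
from h import *
front(bot,"r5")
E
```

```text
18.7 [ 0.5173 -0.0685  0.0686]
[ 60.  59.  58.  45. 221. 242. 205.  77.  56.  61.  61.] centroid 325.99821556031407
[242. 242. 242. 242. 243. 249. 190.  50.  60.  54. 160. 226. 224. 212.
 213. 212. 224.] centroid 326.11550716941053
```

Emit:
play_rows([
  [1,0,0,0.02,0,0,0],
  [1,-0.0035,-0.052,0,0,0,0],
  [1,-0.0035,-0.052,0,0,0,0],
  [1,-0.0035,-0.052,0,0,0,0],
  [1,0,0,0,0,0,0],
  [1,0,0,-0.03,0,0,0],
  [1,0,0,-0.02,0,0,0],
  [1,0,0,-0.008,0,0,0],
  [1,0,0,0,0,0,0],
  [1,0,0,0,0,0,0],
])

```text
time_s: 19.95
position: [0.5066, -0.2238, 0.0311]
tcp_rot: [[-0.995, 0.102, 0.001], [0.102, 0.995, -0.001], [-0.001, -0.001, -1.0]]
force: [-0.5, -0.1, 0.7]
opening: 0.003
```

Run:
```python
from rig import bot
from h import *
im=bot.capture("wrist");cv2.imwrite("pics/l1.png",im);s=bot.read_state();print(s["position"],s["force"])
f=np.clip((im/255.)**.5*255,0,255).astype(np.uint8)
cv2.imwrite("pics/cl1.png",cv2.resize(f[120:270,220:420],(800,600),interpolation=cv2.INTER_CUBIC))
```

```text
[ 0.5066635  -0.22390448  0.03127099] [0.12172795 0.42372779 0.46288652]
```

View pics/cl1.png

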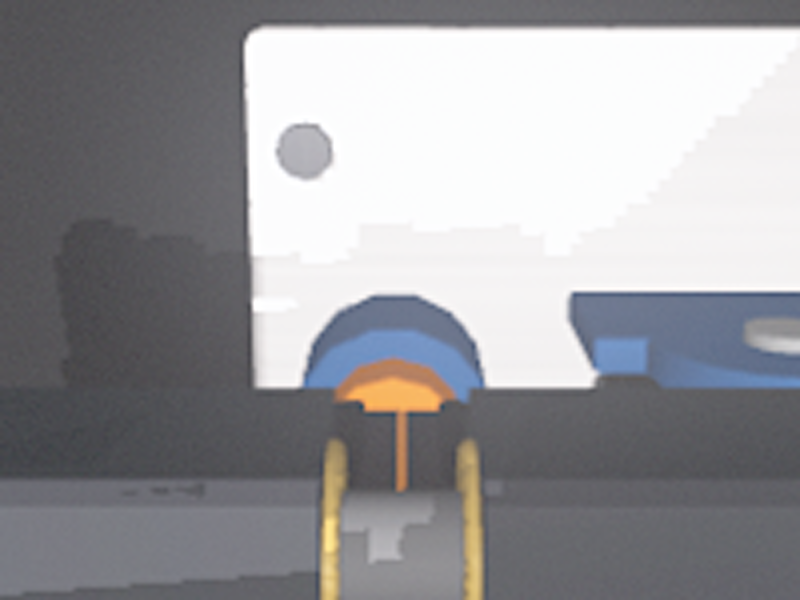

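Emit:
play_rows([
  [1,0,0,-0.004,0,0,0],
  [1,0,0,-0.003,0,0,0],
  [1,0,0,-0.002,0,0,0],
  [1,0,0,-0.001,0,0,0],
  [1,0,0,-0.001,0,0,0],
  [1,0,0,-0.001,0,0,0],
  [1,0,0,0,0,0,0],
  [1,0,0,0,0,0,0],
])

```text
time_s: 21.0
position: [0.5059, -0.2234, 0.0184]
tcp_rot: [[-0.995, 0.102, -0.0], [0.102, 0.995, 0.0], [0.0, 0.0, -1.0]]
force: [-0.7, 0.5, 2.4]
opening: 0.001
```

Emit:
play_rows([
  [1,0,0,-0.001,0,0,0],
  [1,0,0,-0.001,0,0,0],
  [1,0,0,0,0,0,0],
])

```text
time_s: 21.38
position: [0.5059, -0.2234, 0.0163]
tcp_rot: [[-0.995, 0.102, -0.0], [0.102, 0.995, 0.0], [0.0, 0.0, -1.0]]
force: [-1.1, 0.9, 1.4]
opening: 0.004
```

Emit:
play_rows([
  [1,0,0,-0.001,0,0,0],
  [1,0,0,-0.0005,0,0,0],
  [1,0,0,0,0,0,0],
])

```text
time_s: 21.75
position: [0.506, -0.2234, 0.0148]
tcp_rot: [[-0.995, 0.102, -0.0], [0.102, 0.995, 0.0], [0.0, 0.0, -1.0]]
force: [-1.0, 1.1, 1.5]
opening: 0.004
```

Emit:
play_rows([
  [1,0,0,-0.0005,0,0,0],
  [1,0,0,0,0,0,0],
])

```text
time_s: 22.0
position: [0.506, -0.2235, 0.0148]
tcp_rot: [[-0.995, 0.102, -0.0], [0.102, 0.995, 0.0], [0.0, 0.0, -1.0]]
force: [-0.9, 0.5, 6.0]
opening: 0.007
```

Emit:
play_rows([
  [1,0,0,-0.0005,0,0,0],
  [1,0,0,0,0,0,0],
])

```text
time_s: 22.25
position: [0.506, -0.2235, 0.0148]
tcp_rot: [[-0.995, 0.101, 0.0], [0.101, 0.995, -0.0], [-0.0, -0.0, -1.0]]
force: [-2.7, 1.4, 9.0]
opening: 0.007
```

Emit:
play_rows([
  [1,0,0,0.015,0,0,0],
  [1,0,0,0.03,0,0,0],
  [1,0,0,0.03,0,0,0],
  [1,0.0035,0.052,0,0,0,0],
  [1,0.0035,0.052,0,0,0,0],
  [1,0.0035,0.052,-0.022,0,0,0],
  [1,0,0,0,0,0,0],
  [1,0,0,0,0,0,0],
])

```text
time_s: 23.25
position: [0.5175, -0.068, 0.0674]
tcp_rot: [[-0.995, 0.101, 0.002], [0.101, 0.995, -0.001], [-0.002, -0.001, -1.0]]
force: [0.1, -0.1, 0.4]
opening: 0.005
```

Run:
```python
from rig import bot
from h import *
front(bot,"r6")
```

```text
23.3 [ 0.5177 -0.0686  0.0675]
[ 58.  58.  56.  45. 220. 242. 205.  77.  56.  59.  60.] centroid 326.00177493787714
[242. 242. 242. 242. 243. 249. 189.  49.  60.  54. 160. 227. 224. 213.
 214. 213. 221.] centroid 326.109610802224
```

Emit:
play_rows([
  [1,0,0,0.05,0,0,0],
  [1,0,0,0.05,0,0,0],
  [1,0,0,0.05,0,0,0],
  [1,0,0,0.05,0,0,0],
  [1,0,0,0,0,0,0],
  [1,0,0,0,0,0,0],
])

```text
time_s: 24.05
position: [0.5162, -0.0686, 0.267]
tcp_rot: [[-0.995, 0.104, 0.0], [0.104, 0.995, -0.0], [-0.0, -0.0, -1.0]]
force: [0.2, -0.1, -0.3]
opening: 0.006
```

Run:
```python
from rig import bot
s=bot.read_state();print(s["time_s"],s["position"],s["force"]);print(bot.hand_in())
```

```text
24.05 [ 0.51617831 -0.06862389  0.26697759] [ 0.20905698 -0.12071719 -0.26727221]
the job is handed in; nothing more can be done
None
```

I closed the clamp until the pointer lined up with the white line, pressed the orange lock fully home, backed off and handed the job in at 24 s.

- **Pointer:** I rolled the wheel in light strokes of about 4–5 N and overshot the line by about 0.9 mm, so I rolled it back. A head-on wrist view, taken again after the lock was pressed, put the pointer about 0.1 mm from the line. An earlier slanted view read up to about 1 mm differently; I trusted the head-on one.
- **Lock:** It stopped at a tip height of about 38 mm, the expected home height. It held there as the press rose from 6 N to 9 N. I did not check it by camera afterwards.
- **Fingertips:** With the gripper shut, they sit about 23 mm above the stated tool point. I found the wheel by lowering slowly until the force rose, and set all heights from that contact.
- **Bystanders:** I did not re-measure them at the end. The arm stayed well above them, and the only contact forces I saw were on the wheel and the lock.

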